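# Check a pen gauge on its disc, then hold it square on the marked spot of a housing

### The job

Lift the square-gripped pen gauge out of the wooden stand and first check it: hold it upright with its sprung tip lightly pressed on the middle of the steel check disc for about a second. Then take the reading: set its tip on the ringed bare-metal spot on the housing's sloping face, with the gauge square to that face, and press lightly so that the sprung tip is about half way in (never hard). Finish while still holding the gauge there, steady, in the gripper; leave the disc where it stands and do not disturb the scriber, tape roll, tin and jar.

Things in the scene. Friction and masses are not known exactly. Their poses are not given: they have to be found in the camera images.
- gauge: Pen gauge, loose, about 160 g, in one of the stand's holes. Black grip, square 28 x 28 mm, 55 mm tall, sides along its x and y. Origin: centre of the grip's underside (level with the stand's top at the start), z up along its axis. Below: aluminium barrel, 20 mm diameter, to z = -35 mm, then a sprung round-ended plunger, 8 mm diameter, to z = -51 mm when free.
- tip_end (a point): The lowest point of the gauge's round plunger end, on the gauge's axis, 51 mm below the gauge's origin when the plunger is free. It moves with the plunger.
- plunger (a joint): How far the gauge's plunger is pushed in, m: 0 free, 0.012 fully in (do not bottom it). Its light spring takes 1.4 N to start and 0.35 N more per mm: 3.5 N at half way (0.006), 5.6 N at 0.012.
- stand: Fixed wooden block, 70 mm (its x) by 180 mm (its y) by 60 mm high, origin at the centre of its underside. Two upright through holes, square 24 x 24 mm, 50 mm to either side of the centre along its y. The gauge stands in one, the scriber in the other (either way round).
- check_disc: Loose plain steel disc lying flat on the table, diameter 60 mm, 20 mm thick, 0.44 kg. Origin: centre of its underside, so its top is 20 mm higher.
- housing: Green painted casting, fixed: a base flange 150 mm (x) by 120 mm (y) by 12 mm thick with a sloping upper face above it. Origin: centre of its underside. The face slopes at 0.38 rad (22 degrees), low at its -x side (towards the robot at yaw 0), high at +x (83 mm at the highest edge).
- face: The housing's sloping face, 110 mm (x, up the slope) by 96 mm (y, across). Origin: centre of the marked spot, a flush bare-steel disc 18 mm wide in a dark 25 mm ring, 12 mm up the slope and 18 mm to -y from the face's middle. z: square out of the face. Also on it: bolt heads near the corners (5 mm high; nearest at x 32, y -20 mm) and a brass plug (26 mm wide, 14 high) at x -30, y 32 mm.
- scriber: Bystander: a scriber with a round wooden handle, diameter 26 to 30 mm, 55 mm tall, steel shank below, loose in the other hole of the stand. Origin: centre of the handle's underside. Leave alone.
- tape_roll: Bystander: roll of tape lying flat, loose, diameter 76 mm, 23 mm high, origin at the centre of its underside. Leave alone.
- tin: Bystander: white round tin, loose, diameter 72 mm, 92 mm high, origin at the centre of its underside. Leave alone.
- jar: Bystander: amber jar with steel cap, loose, diameter 62 mm, 75 mm high, origin at the centre of its underside. Leave alone.

How it is judged:
On the way:
1. the gauge is held upright (within 9 degrees) with its tip on the check disc within 12 mm of the disc's centre, plunger 1.5 to 11 mm in, for half a second (contact force between gauge and check_disc above 0.8 N and horizontal distance between tip_end and check_disc below 0.012 m and angle between gauge's own z axis and vertical below 0.16 rad and value of joint plunger between 0.0015 and 0.011 m and contact force between gauge and the fingers above 2 N), for 0.5 s.
At the end, for the whole second after the job is handed in: The gripper still holds the gauge, at rest (under 20 mm/s), its tip within 7 mm of the spot's centre, its axis within 0.14 rad (8 degrees) of square to the face, plunger 2.5 to 9.5 mm in, pressing on the housing with 1 to 8 N; check disc and scriber within 30 mm of where they started (distance between tip_end and face below 0.007 m and angle between the z axis of gauge and the z axis of face, either way round below 0.14 rad and value of joint plunger between 0.0025 and 0.0095 m and contact force between gauge and housing between 1 and 8 N and contact force between gauge and the fingers above 2 N and linear speed of gauge below 0.02 m/s and distance of each of check_disc, scriber from where it was at the start of the episode below 0.03 m); the arm keeps its last pose, push and grip.
It fails at once if the gauge is pressed or knocked on the housing or the check disc with more than 20 N (contact force between gauge and housing above 20 N or contact force between gauge and check_disc above 20 N).
It fails at once if the check disc or a bystander is shifted by more than 30 mm (distance of any of check_disc, scriber, tape_roll, tin, jar from where it was at the start of the episode above 0.03 m).
It also fails if it takes over 45 s, if anything falls off the work surface, if the arm or the gripper's body presses on something with over 40 N, if the wrist force passes 120 N, or if a joint passes its speed limit or range.

### The arm

A 7-joint arm with a two-finger parallel gripper is mounted at the origin on the work surface. World frame = base frame: x ahead of the robot, y to its left, z up, the work surface at z = 0. Lengths are in m, angles in rad, forces in N, time in s.
With the tool pointing down it reaches from about 0.4 to 0.925 m from the base axis. Payload 4.1 kg.
Tool frame: the origin (TCP) lies between the finger pads; the fingertips stand 14 mm ahead of it and the grasp point (between the pads) lies 5 mm behind it; z points along the fingers, y is the line along which they close (so a half turn about z gives the same grasp; the last joint's range is limited). The gripper opens to 85 mm and grips with 20 to 120 N. Pads are 22 mm wide; open, the fingers measure 114 mm over their backs; the gripper's body (76 mm by 85 mm) begins 54 mm behind the grasp point. The pads swing forward as they close: fully open they stand 13 mm farther back than shut.
Start: joints at [-1.258, 0.398, 0.045, 1.537, -0.019, 1.207, -0.051], TCP at [0.26, 0.596, 0.245] pointing down, gripper open.
Joint ranges: [-2.82, 2.82], [-0.49, 2.23], [-1.37, 1.46], [0, 2.46], [-1.36, 4.5], [0.23, 2], [-2.94, 2.94]. Speed limits (rad/s): [2.57, 2.57, 3.14, 3.14, 3.14, 3.14, 3.14].

### API

Orientations are given as a 3x3 rotation matrix whose columns are the frame's x, y, z axes.
In Python, from station import * gives the robot as it stands.
- The arm moves only by the tool jog_arm, never from a script. Its argument "rows" is a list of rows, each a list of 7 numbers: the opening, from 0 (shut) to 1 (fully open), then the shift along the tool's x, y, z in mm, then the turn, a rotation vector about the tool's x, y, z in degrees. In form: [[jaw, tx, ty, tz, ax, ay, az], ...]. A call has 1 to 20 rows; each row shifts and turns the commanded pose from where the row before left it, along the tool's axes as they then stand; what a row does not reach is not made up. A row lasts 1/8 s, in which the tool goes at most 62.5 mm and 10.7 degrees, less where a joint would pass 70% of its speed; a pose out of reach is approached as far as the arm can. A call with a gripper value outside its range is refused whole. The fingers move at their own pace and stop on an object; "squeeze" is the grip in N (left out, the last holds). Time passes only in rows, so rows that do not move let the fingers close. It gives the time, the measured TCP pose, the force, the opening and the grip force at its end, in the units of the state.
- state(): the state, without advancing time (a new reading comes with each control period).
- get_image(name): name is "scene" or "side" or "wrist"; returns a dict with "image" (400x640x3 uint8, red, green, blue), "z_map" (400x640 float32, m along the optical axis (not along the pixel's ray), 0 where there is no reading), "intrinsics" (3x3 intrinsics, pixels), "origin" and "attitude" of the camera in the world. Camera axes: x right, y up, looking along -z (the intrinsics and any distortion apply to the point x, -y, -z); pixel columns grow to the right and rows downward; lengths in m; the calibration is good to about 2 mm. A picture is of the moment at which its call begins.
- job_done(): hands the job in; it is judged then, once.
The state is a dict: "time_s": time; "joints": joint angles; "joint_vel": joint speeds; "effort": joint torques, N m; "tool_pos": TCP position; "tcp_rot": TCP orientation; "force": force on the tool from outside, world axes, zero at the start; "torque": the same for the moment, N m; "width": finger opening in m; "grip_force": force on a finger pad.
Only numpy, scipy, OpenCV 4.12 (cv2) and the standard library are available. Lean on these libraries where they do the work, as an engineer would, in place of code of your own. Each camera call takes 0.05 s, during which the arm holds its last target. There are 200 camera calls.

## Working session

There is one attempt and no reset: what is moved stays moved. The work goes in short steps, Python scripts to look and compute and a tool call to move; the robot and the scene stay as the last step left them, time stands still between calls to the robot, and variables do not carry over. Pictures are saved under pics/ and viewed, at most 10 in all, crops included, and the job is handed in when it is done.

Besides the shell and the picture viewer there is one more tool, called as name([rows], argument=value, ...), one row to a line, values as JSON. jog_arm: Moves the arm, as the interface text tells. Its arguments: {"type":"object","properties":{"rows":{"type":"array"},"squeeze":{"type":"number"}},"required":["rows"]}

```bash
mkdir -p pics; ls; cat > h.py <<'E'
from station import *
import numpy as np, cv2
def grab(n):
    d=get_image(n); np.savez('pics/%s_last.npz'%n,**d); return d
def load(n): return dict(np.load('pics/%s_last.npz'%n))
def ray(d,u,v):
    K=d['intrinsics']; p=np.linalg.inv(K)@np.array([u,v,1.]); return np.array(d['attitude'])@np.array([p[0],-p[1],-p[2]])
def onz(d,u,v,z):
    r=ray(d,u,v); o=np.array(d['origin']); return o+r*(z-o[2])/r[2]
def dep(d,u,v):
    return np.array(d['origin'])+ray(d,u,v)*d['z_map'][int(v),int(u)]
def cloud(d):
    v,u=np.mgrid[0:400,0:640]; p=np.stack([u,v,np.ones_like(u)],-1).astype(float)@np.linalg.inv(d['intrinsics']).T
    p=p*[1,-1,-1]*d['z_map'][...,None]; return p@np.array(d['attitude']).T+d['origin']
def proj(d,P):
    c=(np.array(P)-d['origin'])@np.array(d['attitude']); c=c*[1,-1,-1]; q=d['intrinsics']@c; return q[:2]/q[2]
E
python3 - <<'E'
from h import *
s=state(); print(s)
for n in ('scene','side','wrist'):
    d=grab(n); cv2.imwrite('pics/%s0.png'%n,d['image'][:,:,::-1]); print(n,d['origin'],np.round(d['attitude'],3).tolist(),d['intrinsics'][0,0], [k for k in d])
E
```

```text
pics
{'time_s': 0.0, 'joints': array([-1.25800509,  0.3991859 ,  0.04502453,  1.53789789, -0.01872165,
        1.20688965, -0.05069236]), 'joint_vel': array([ 0.00070654, -0.00166996, -0.00124611,  0.00077302, -0.00142583,
        0.0009422 ,  0.00159997]), 'effort': array([-7.16258114e-05, -4.75112236e+01,  1.36513598e+00, -2.54219359e+01,
        1.17870033e-02,  9.48020228e-03, -1.75983524e-05]), 'tool_pos': array([0.25988572, 0.59511517, 0.24425922]), 'tcp_rot': array([[-9.16453528e-01,  4.00140560e-01, -6.80568104e-04],
       [ 4.00141123e-01,  9.16451693e-01, -1.83720870e-03],
       [-1.11433926e-04, -1.95603968e-03, -9.99998081e-01]]), 'force': array([-1.36791729,  0.86563323,  0.19979049]), 'torque': array([-0.00461782, -0.04444781,  0.0529733 ]), 'grip_force': 0.0, 'width': 0.08552494948606142}
scene [ 1.48609053 -0.04153486  0.97228236] [[0.075, -0.708, 0.702], [0.997, 0.058, -0.048], [-0.006, 0.704, 0.71]] 484.8419414451623 ['image', 'z_map', 'intrinsics', 'origin', 'attitude']
side [0.37302437 0.62848694 0.85024232] [[-0.949, 0.245, -0.199], [-0.316, -0.732, 0.603], [0.002, 0.635, 0.772]] 416.76458738926 ['image', 'z_map', 'intrinsics', 'origin', 'attitude']
wrist [0.19315428 0.62457571 0.37348174] [[0.4, -0.879, -0.261], [0.917, 0.383, 0.114], [-0.0, -0.285, 0.959]] 282.71841063244005 ['image', 'z_map', 'intrinsics', 'origin', 'attitude']
```

View pics/scene0.png

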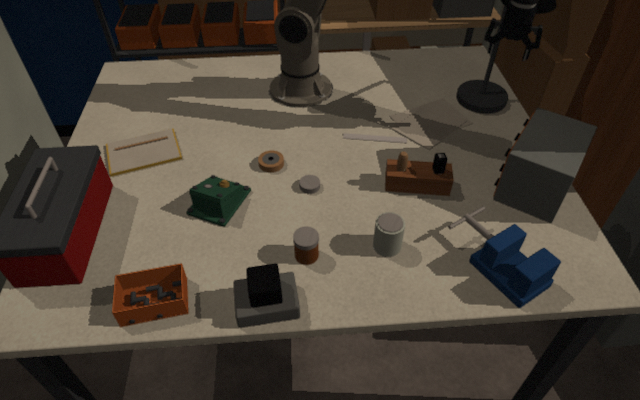

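View pics/side0.png

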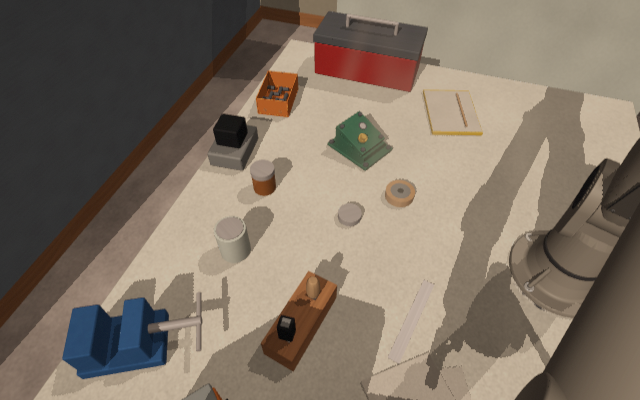

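The scene view shows the stand at (420,178), with the black gauge at (440,163) and the scriber at (404,160). The disc is at (310,184), the tape roll at (271,161), the housing at (220,200), the jar at (306,245) and the tin at (388,235). The side view has the gauge at (287,328), the scriber at (313,288), the disc at (350,214) and the housing at (358,140).

```bash
python3 - <<'E'
from h import *
from scipy import ndimage as N
def box(c,reg): return c[reg[1]:reg[3],reg[0]:reg[2]].reshape(-1,3)
for n,regs in dict(scene=dict(stand=(380,140,460,200),disc=(297,172,325,197),tape=(255,148,288,175),housing=(185,170,255,228),jar=(290,225,322,266),tin=(370,210,407,258)),
                   side=dict(stand=(255,265,345,370),disc=(333,198,366,228),tape=(380,175,420,210),housing=(325,105,395,172),jar=(248,158,280,198),tin=(213,213,253,265))).items():
    d=load(n); c=cloud(d)
    for k,r in regs.items():
        p=box(c,r); z=p[:,2]; q=p[z>.008]
        top=np.percentile(q[:,2],95)
        t=q[q[:,2]>top-.008]
        print(n,k,'zmax',z.max().round(3),'top95',top.round(3),'min',t.min(0).round(3),'max',t.max(0).round(3),'mid',((t.min(0)+t.max(0))/2).round(3), 'tablez',np.percentile(z,3).round(3))
        if k=='stand':
            t=q[(q[:,2]>.05)&(q[:,2]<.066)]
            rr=cv2.minAreaRect((t[:,:2]*1000).astype(np.float32)); print('  stand top rect',rr)
            h=q[(q[:,2]>.075)]
            col=d['image'][r[1]:r[3],r[0]:r[2]].reshape(-1,3)[z>.008][q[:,2]>.075].astype(int)
            blk=h[col.max(1)<45]; oth=h[(col[:,0]-col[:,2])>15]
            for nm,b in (('black',blk),('wood',oth)):
                g=b[b[:,2]>.105]
                print('  ',nm,len(b),len(g),b.min(0).round(3),b.max(0).round(3), 'topmean',g.mean(0).round(4) if len(g) else None, cv2.minAreaRect((g[:,:2]*1000).astype(np.float32)) if len(g)>3 else '')
E
```

```text
scene stand zmax 0.972 top95 0.11 min [ 0.503 -0.042  0.102] max [1.486 0.369 0.972] mid [0.995 0.164 0.537] tablez -0.006
  stand top rect ((521.4954223632812, 306.33392333984375), (179.82127380371094, 77.1024398803711), 78.23987579345703)
   black 213 84 [ 0.514 -0.042  0.075] [1.486 0.371 0.972] topmean [0.6136 0.3217 0.1827] ((1002.693603515625, 167.67813110351562), (31.384033203125, 1052.989013671875), 68.30432891845703)
   wood 154 57 [ 0.503 -0.042  0.076] [1.486 0.342 0.972] topmean [0.7702 0.1777 0.3373] ((995.7339477539062, 113.33967590332031), (19.276275634765625, 1028.28564453125), 73.54570770263672)
scene disc zmax 0.972 top95 0.02 min [ 0.472 -0.042  0.013] max [1.486 0.03  0.972] mid [ 0.979 -0.006  0.492] tablez -0.006
scene tape zmax 0.972 top95 0.022 min [ 0.357 -0.144  0.014] max [ 1.486 -0.042  0.972] mid [ 0.922 -0.093  0.493] tablez -0.007
scene housing zmax 0.972 top95 0.078 min [ 0.55  -0.317  0.07 ] max [ 1.486 -0.042  0.972] mid [ 1.018 -0.179  0.521] tablez -0.006
scene jar zmax 0.972 top95 0.075 min [ 0.714 -0.051  0.067] max [1.486 0.009 0.972] mid [ 1.1 
[... 656 characters left out ...]
0.2347] ((472.9477233886719, 448.0977783203125), (76.62022399902344, 405.2518310546875), 18.277027130126953)
side disc zmax 0.85 top95 0.025 min [ 0.373 -0.027  0.017] max [0.531 0.628 0.85 ] mid [0.452 0.301 0.434] tablez -0.0
side tape zmax 0.85 top95 0.027 min [ 0.357 -0.148  0.019] max [0.432 0.628 0.85 ] mid [0.395 0.24  0.435] tablez -0.0
side housing zmax 0.85 top95 0.082 min [ 0.373 -0.318  0.074] max [0.61  0.628 0.85 ] mid [0.491 0.155 0.462] tablez -0.0
side jar zmax 0.85 top95 0.079 min [ 0.373 -0.055  0.071] max [0.775 0.628 0.85 ] mid [0.574 0.287 0.461] tablez -0.0
side tin zmax 0.85 top95 0.096 min [0.373 0.147 0.088] max [0.766 0.628 0.85 ] mid [0.57  0.388 0.469] tablez 0.0
```

View pics/wrist0.png

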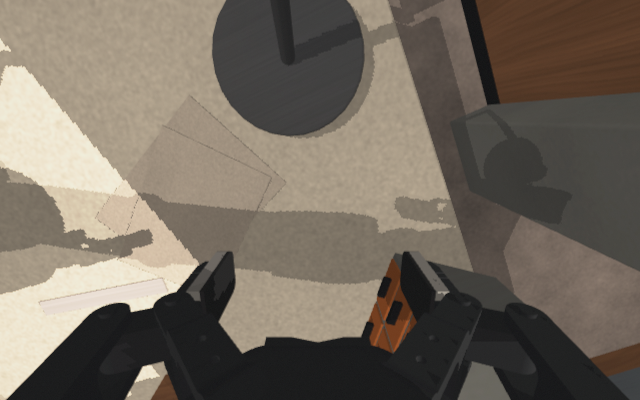

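```bash
cat > m.py <<'E'
from h import *
def pts(d,r,zlo,zhi,col=None):
    c=cloud(d)[r[1]:r[3],r[0]:r[2]].reshape(-1,3); im=d['image'][r[1]:r[3],r[0]:r[2]].reshape(-1,3).astype(int)
    zm=d['z_map'][r[1]:r[3],r[0]:r[2]].ravel()
    m=(zm>.1)&(c[:,2]>zlo)&(c[:,2]<zhi)
    if col is not None: m&=col(im)
    return c[m]
E
python3 - <<'E'
from m import *
R=dict(scene=dict(stand=(380,140,460,200),disc=(297,172,325,197),tape=(255,148,288,175),jar=(290,225,322,266),tin=(370,210,407,258)),
       side=dict(stand=(255,265,345,370),disc=(333,198,366,228),tape=(380,175,420,210),jar=(248,158,280,198),tin=(213,213,253,265)))
for n in R:
    d=load(n)
    for k,r in R[n].items():
        if k=='stand': continue
        q=pts(d,r,.008,.2); t=q[q[:,2]>np.percentile(q[:,2],90)-.008]
        (c,rad)=cv2.minEnclosingCircle((t[:,:2]*1000).astype(np.float32)); print(n,k,np.round(c,1),round(rad,1),t[:,2].mean().round(4))
    r=R[n]['stand']
    t=pts(d,r,.045,.067,lambda i:i[:,0]-i[:,2]>15); print(' stand',cv2.minAreaRect((t[:,:2]*1000).astype(np.float32)),np.median(t[:,2]))
    for nm,f in (('black',lambda i:i.max(1)-i.min(1)<12),('wood',lambda i:i[:,0]-i[:,2]>15)):
        q=pts(d,r,.075,.2,f); zt=np.percentile(q[:,2],95); t=q[q[:,2]>zt-.006]
        print(' ',nm,'zt',zt.round(4),'n',len(t),t.mean(0).round(4),cv2.minAreaRect((t[:,:2]*1000).astype(np.float32)))
E
```

```text
scene disc [504.4   2.7] 32.7 0.0168
scene tape [ 398.7 -111. ] 42.0 0.0189
scene jar [745.8 -20.5] 32.7 0.0719
scene tin [733.9 184.2] 37.4 0.0889
 stand ((521.5218505859375, 306.253662109375), (180.02757263183594, 77.1552963256836), 78.29005432128906) 0.05681592248863354
  black zt 0.1143 n 82 [0.5325 0.355  0.1118] ((531.4691162109375, 354.265869140625), (31.01035499572754, 26.876605987548828), 9.153465270996094)
  wood zt 0.1133 n 34 [0.5137 0.2565 0.1115] ((512.92333984375, 255.80763244628906), (18.53656578063965, 18.965478897094727), 84.53034210205078)
side disc [500.7   1. ] 30.8 0.0217
side tape [ 393.1 -108.4] 40.2 0.024
side jar [744.5 -23. ] 32.7 0.0769
side tin [729.5 181.7] 36.9 0.0937
 stand ((518.8739624023438, 305.44677734375), (181.22909545898438, 71.1795425415039), 79.15319061279297) 0.06174890351581208
  black zt 0.1183 n 128 [0.5265 0.3583 0.1163] ((527.4814453125, 355.87933349609375), (26.414134979248047, 25.56208610534668), 4.004676818847656)
  wood zt 0.1182 n 143 [0.5173 0.2955 0.116 ] ((519.1926879882812, 305.3981018066406), (120.50999450683594, 24.93379783630371), 76.26612091064453)
```

jog_arm([
  [0.6,0,0,0,0,0,-6.15],
  [0.6,0,0,0,0,0,-6.15],
  [0.6,-31.2,-18.3,0,0,0,0],
  [0.6,-31.2,-18.3,0,0,0,0],
  [0.6,-31.2,-18.3,0,0,0,0],
  [0.6,-31.2,-18.3,0,0,0,0],
  [0.6,-31.2,-18.3,0,0,0,0],
  [0.6,-31.2,-18.3,0,0,0,0],
  [0.6,-31.2,-18.3,10,0,0,0],
  [0.6,-31.2,-18.3,10,0,0,0],
  [0.6,-31.2,-18.3,10,0,0,0],
  [0.6,-31.2,-18.3,10,0,0,0],
  [0.6,0,0,0,0,0,0],
  [0.6,0,0,0,0,0,0],
])

```text
time_s: 1.9
tool_pos: [0.5297, 0.3558, 0.2051]
tcp_rot: [[-0.981, 0.195, -0.001], [0.195, 0.981, 0.001], [0.001, 0.0, -1.0]]
force: [-1.0, 1.2, -0.4]
width: 0.0512
grip_force: 0.0
```

```bash
python3 - <<'E'
from m import *
s=state(); print(s['tool_pos'],s['tcp_rot'].round(3),s['joints'].round(2),s['width'],s['force'])
d=grab('wrist'); cv2.imwrite('pics/wrist1.png',d['image'][:,:,::-1])
c=cloud(d); z=c[...,2]; im=d['image'].astype(int)
near=(np.hypot(c[...,0]-.53,c[...,1]-.355)<.035)&(d['z_map']>.05)
m=near&(z>.105)&(z<.125)
t=c[m]; print(len(t),t.mean(0),cv2.minAreaRect((t[:,:2]*1000).astype(np.float32)),np.percentile(t[:,2],[5,50,95]))
v,u=np.nonzero(m); print(u.min(),u.max(),v.min(),v.max())
E
```

```text
[0.5296614  0.35579104 0.20509892] [[-0.981  0.195 -0.001]
 [ 0.195  0.981  0.001]
 [ 0.001  0.    -1.   ]] [-0.76  0.41  0.14  1.62 -0.06  1.12  0.77] 0.05124159711365364 [-0.95297124  1.15557204 -0.42178302]
1162 [0.52659563 0.356548   0.11503664] ((528.3638305664062, 356.2982482910156), (28.129074096679688, 27.97007179260254), 3.7515034675598145) [0.11045875 0.1155295  0.11696949]
298 336 189 228
```

View pics/wrist1.png

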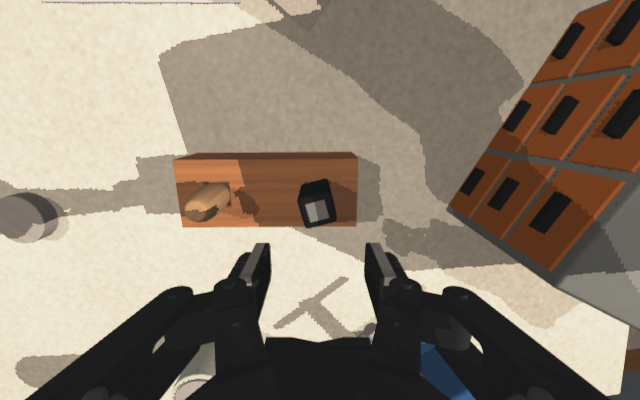

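Wrist view: the gauge's grip is at (315,203), turned about 15° from the stand's axes, which matches the rectangle fit of 28x28 mm at 3.8°. The scriber is at (205,200), clear of the fingers.

jog_arm([
  [0.6,1.0,0,0,0,0,-7.5],
  [0.6,0,0.5,0,0,0,-7.5],
  [0.6,0,0,20,0,0,0],
  [0.6,0,0,20,0,0,0],
  [0.6,0,0,20,0,0,0],
  [0.6,0,0,20,0,0,0],
  [0.6,0,0,20,0,0,0],
  [0.6,0,0,12,0,0,0],
  [0.6,0,0,10,0,0,0],
  [0.6,0,0,0,0,0,0],
  [0.6,0,0,0,0,0,0],
])

```text
time_s: 3.32
tool_pos: [0.5299, 0.3561, 0.084]
tcp_rot: [[-0.998, -0.065, 0.001], [-0.065, 0.998, 0.001], [-0.001, 0.001, -1.0]]
force: [0.9, 0.4, 0.2]
width: 0.0511
grip_force: 0.0
```

jog_arm([
  [0.0,0,0,0,0,0,0],
  [0.0,0,0,0,0,0,0],
  [0.0,0,0,0,0,0,0],
  [0.0,0,0,0,0,0,0],
  [0.0,0,0,0,0,0,0],
  [0.0,0,0,0,0,0,0],
], squeeze=60)

```text
time_s: 4.08
tool_pos: [0.5299, 0.3561, 0.0842]
tcp_rot: [[-0.998, -0.065, 0.001], [-0.065, 0.998, 0.001], [-0.001, 0.001, -1.0]]
force: [-0.9, 0.1, 4.8]
width: 0.0275
grip_force: 59.5
```

jog_arm([
  [0.0,0,0,-5,0,0,0],
  [0.0,0,0,-10,0,0,0],
  [0.0,0,0,-15,0,0,0],
  [0.0,0,0,-20,0,0,0],
  [0.0,0,0,-20,0,0,0],
  [0.0,0,0,-20,0,0,0],
  [0.0,0,0,-20,0,0,0],
  [0.0,0,0,-20,0,0,0],
  [0.0,0,0,-20,0,0,0],
  [0.0,0,0,-10,0,0,0],
  [0.0,0,0,0,0,0,0],
  [0.0,0,0,0,0,0,0],
  [0.0,0,0,0,0,0,0],
])

```text
time_s: 5.7
tool_pos: [0.5289, 0.3556, 0.2423]
tcp_rot: [[-0.998, -0.065, -0.001], [-0.065, 0.998, -0.001], [0.001, -0.001, -1.0]]
force: [-0.4, -0.6, -2.3]
width: 0.0269
grip_force: 59.1
```

```bash
python3 - <<'E'
from m import *
s=state(); print(s['tool_pos'],s['force'],s['width'],s['grip_force'])
# housing from side and scene
for n,r in (('side',(320,100,400,175)),('scene',(180,165,260,232))):
    d=grab(n); 
    g=pts(d,r,.02,.1,lambda i:(i[:,1]-i[:,0]>10))
    # ransac plane with tilt ~22deg
    rng=np.random.default_rng(0);best=(0,)
    for _ in range(2000):
        a=g[rng.choice(len(g),3,False)]; nn=np.cross(a[1]-a[0],a[2]-a[0]); l=np.linalg.norm(nn)
        if l<1e-6: continue
        nn=nn/l*np.sign(nn[2]+1e-12)
        if not .88<nn[2]<.96: continue
        m=abs((g-a[0])@nn)<.002
        if m.sum()>best[0]: best=(m.sum(),m)
    q=g[best[1]]; c=q.mean(0); nn=np.linalg.svd(q-c,full_matrices=False)[2][2]; nn*=np.sign(nn[2])
    print(n,len(g),len(q),'c',c.round(4),'n',nn.round(4),'tilt',np.degrees(np.arccos(nn[2])).round(1),'yaw',np.degrees(np.arctan2(-nn[1],-nn[0])).round(1))
    e=np.array([-nn[0],-nn[1],0]);e/=np.linalg.norm(e); ex=e-nn*(e@nn); ex/=np.linalg.norm(ex); ey=np.cross(nn,ex)
    ab=np.c_[(q-c)@ex,(q-c)@ey]*1000; print(cv2.minAreaRect(ab.astype(np.float32)))
    im=d['image']; cr=cv2.resize(im[r[1]-5:r[3]+5,r[0]-10:r[2]+10],None,fx=6 if n=='side' else 4,fy=6 if n=='side' else 4,interpolation=cv2.INTER_CUBIC); cv2.imwrite('pics/h_%s.png'%n,cr[:,:,::-1]); print(cr.shape)
E
```

```text
[0.52886259 0.35557345 0.24234324] [-0.3569706  -0.61979897 -2.26951957] 0.026922621496492938 59.07294988632202
side 579 280 c [ 0.526  -0.2347  0.055 ] n [-0.3253  0.1746  0.9294] tilt 21.7 yaw -28.2
((-0.8849048614501953, -6.933036804199219), (94.57524871826172, 59.569847106933594), 89.14303588867188)
(510, 600, 3)
scene 961 459 c [ 0.553  -0.2522  0.0623] n [-0.3321  0.1667  0.9284] tilt 21.8 yaw -26.7
((-8.553993225097656, -2.0910873413085938), (97.20307159423828, 112.72278594970703), 89.42181396484375)
(308, 400, 3)
```

View pics/h_side.png

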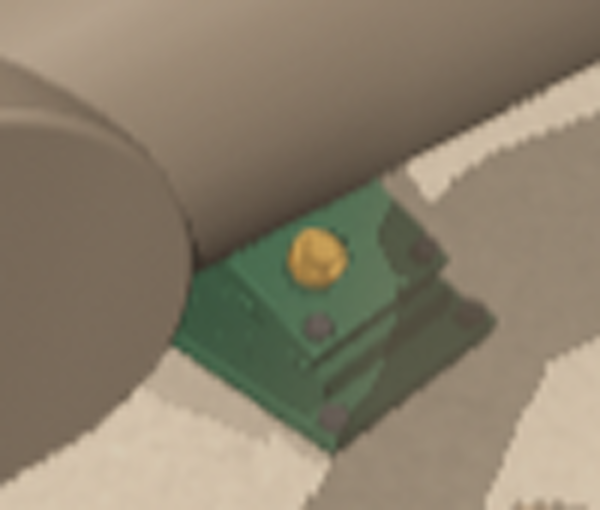

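The side crop shows the arm covering the upper face. The brass plug is visible at (317,257), and the fits from both views give the slope as 21.8°, yaw about -27°. I'll move towards the disc and look with the wrist camera.

jog_arm([
  [0.0,3.5,-15,0,0,0,0],
  [0.0,3.5,-25,0,0,0,0],
  [0.0,3.5,-30,0,0,0,0],
  [0.0,3.5,-30,0,0,0,0],
  [0.0,3.5,-30,0,0,0,0],
  [0.0,3.5,-30,0,0,0,0],
  [0.0,3.5,-30,0,0,0,0],
  [0.0,5,-30,0,0,0,0],
  [0.0,5,-20,0,0,0,0],
  [0.0,5,-10,0,0,0,0],
  [0.0,0,0,0,0,0,0],
  [0.0,0,0,0,0,0,0],
  [0.0,0,0,0,0,0,0],
])

```text
time_s: 7.42
tool_pos: [0.5062, 0.1051, 0.2432]
tcp_rot: [[-0.998, -0.067, 0.0], [-0.067, 0.998, 0.0], [-0.0, 0.0, -1.0]]
force: [-0.6, -0.5, -1.0]
width: 0.027
grip_force: 59.2
```

```bash
python3 - <<'E'
from m import *
s=state(); print(s['tool_pos'],s['force'],s['width'],s['joints'].round(2))
d=grab('wrist'); cv2.imwrite('pics/wrist2.png',d['image'][:,:,::-1])
c=cloud(d); m=(np.hypot(c[...,0]-.503,c[...,1]-.002)<.045)&(c[...,2]>.012)&(c[...,2]<.035)&(d['z_map']>.1)
t=c[m]; print(len(t),cv2.minEnclosingCircle((t[:,:2]*1000).astype(np.float32)),np.percentile(t[:,2],[5,50,95]))
TR=np.array(s['tcp_rot']); print('tip exp px',proj(d,s['tool_pos']+TR[:,2]*.0752), 'grip bottom',proj(d,s['tool_pos']+TR[:,2]*.024))
E
```

```text
[0.50616307 0.10505159 0.24320355] [-0.56107328 -0.52582597 -0.95093958] 0.02696014999647294 [-0.46  0.16  0.2   1.86 -0.04  1.12  1.39]
1797 ((501.42315673828125, 2.4768407344818115), 29.880096435546875) [0.01886745 0.02042293 0.02169495]
tip exp px [316.68990903 218.0331526 ] grip bottom [316.6736604  247.09971027]
```

View pics/wrist2.png

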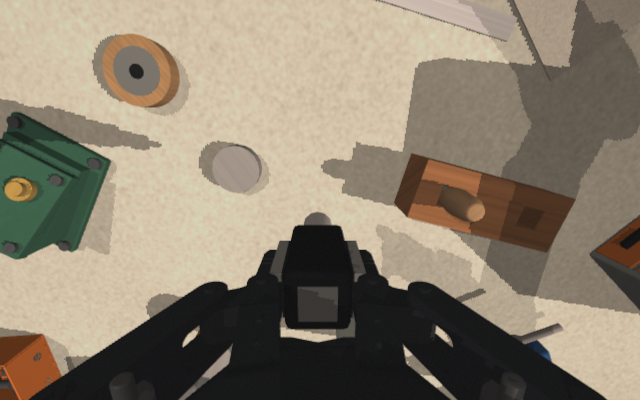

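The wrist picture shows the disc at (236,168), the gauge held at (318,270) with its barrel end at (317,218), and part of the housing at the left. The disc's measured radius (29.9 mm) and top height (20.4 mm) match the text.

jog_arm([
  [0.0,2,-20,0,0,0,0],
  [0.0,2,-25,0,0,0,0],
  [0.0,2.7,-25,0,0,0,0],
  [0.0,2,-20,0,0,0,0],
  [0.0,2,-12,10,0,0,0],
  [0.0,0,0,20,0,0,0],
  [0.0,0,0,25,0,0,0],
  [0.0,0,0,25,0,0,0],
  [0.0,0,0,25,0,0,0],
  [0.0,0,0,20,0,0,0],
  [0.0,0,0,10,0,0,0],
  [0.0,0,0,3,0,0,0],
  [0.0,0,0,0,0,0,0],
  [0.0,0,0,0,0,0,0],
])

```text
time_s: 9.22
tool_pos: [0.5027, 0.0014, 0.106]
tcp_rot: [[-0.998, -0.065, 0.002], [-0.065, 0.998, 0.0], [-0.002, 0.0, -1.0]]
force: [-0.6, -0.0, -1.5]
width: 0.0272
grip_force: 59.2
```

jog_arm([
  [0.0,0,0,4,0,0,0],
  [0.0,0,0,3,0,0,0],
  [0.0,0,0,2,0,0,0],
  [0.0,0,0,2,0,0,0],
  [0.0,0,0,2,0,0,0],
  [0.0,0,0,1,0,0,0],
  [0.0,0,0,0,0,0,0],
  [0.0,0,0,0,0,0,0],
])

```text
time_s: 10.22
tool_pos: [0.5021, 0.0013, 0.0914]
tcp_rot: [[-0.998, -0.065, 0.0], [-0.065, 0.998, 0.0], [-0.0, 0.0, -1.0]]
force: [-0.8, 0.6, 1.4]
width: 0.0275
grip_force: 59.2
```

```bash
python3 - <<'E'
from m import *
s=state(); print(s['tool_pos'],s['force'],s['width'])
d=grab('wrist'); TR=np.array(s['tcp_rot'])
c=cloud(d); m=(np.hypot(c[...,0]-.503,c[...,1]-.002)<.04)&(c[...,2]>.012)&(c[...,2]<.03)&(d['z_map']>.1)
t=c[m]; print(len(t),cv2.minEnclosingCircle((t[:,:2]*1000).astype(np.float32)))
print(proj(d,s['tool_pos']+TR[:,2]*.0752),proj(d,s['tool_pos']+TR[:,2]*.059))
cv2.imwrite('pics/w3.png',cv2.resize(d['image'][120:320,200:440,::-1],None,fx=3,fy=3))
E
```

```text
[0.50205844 0.00134938 0.09142206] [-0.77548691  0.55914222  1.37869991] 0.027468310899568155
3040 ((501.01788330078125, 1.6902570724487305), 29.750900268554688)
[316.6688271 218.0729352] [316.66232421 225.7392751 ]
```

View pics/w3.png

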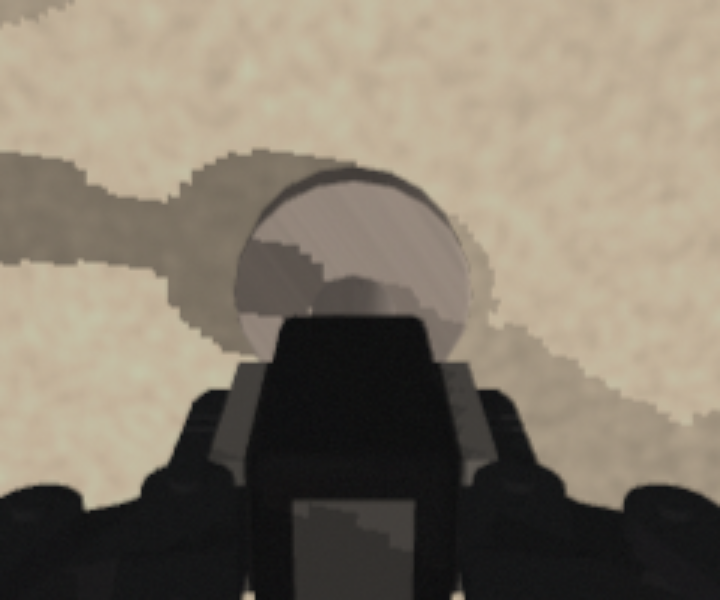

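The tip stands on the disc's middle, and the force rise of about 2.8 N matches a plunger travel of about 4 mm. I'll add 1 mm, hold for just over a second, then lift towards the housing.

jog_arm([
  [0.0,0,0,1,0,0,0],
  [0.0,0,0,0,0,0,0],
  [0.0,0,0,0,0,0,0],
  [0.0,0,0,0,0,0,0],
  [0.0,0,0,0,0,0,0],
  [0.0,0,0,0,0,0,0],
  [0.0,0,0,0,0,0,0],
  [0.0,0,0,0,0,0,0],
  [0.0,0,0,0,0,0,0],
  [0.0,0,0,0,0,0,0],
])

```text
time_s: 11.52
tool_pos: [0.502, 0.0013, 0.0903]
tcp_rot: [[-0.998, -0.065, 0.0], [-0.065, 0.998, 0.0], [-0.0, 0.0, -1.0]]
force: [-1.3, -0.7, 1.3]
width: 0.0274
grip_force: 59.2
```

jog_arm([
  [0.0,0,0,-5,0,0,0],
  [0.0,0,0,-15,0,0,0],
  [0.0,0,0,-25,0,0,0],
  [0.0,0,0,-30,0,0,0],
  [0.0,0,0,-30,0,0,0],
  [0.0,-3,-15,-25,0,0,0],
  [0.0,-4,-25,-20,0,0,0],
  [0.0,-5,-30,0,0,0,0],
  [0.0,-4,-30,0,0,0,0],
  [0.0,-4,-22,0,0,0,0],
  [0.0,0,0,0,0,0,0],
  [0.0,0,0,0,0,0,0],
  [0.0,0,0,0,0,0,0],
])

```text
time_s: 13.15
tool_pos: [0.5298, -0.1176, 0.2404]
tcp_rot: [[-0.998, -0.067, -0.0], [-0.067, 0.998, 0.001], [-0.0, 0.001, -1.0]]
force: [0.3, -0.1, -1.3]
width: 0.0272
grip_force: 59.3
```

```bash
python3 - <<'E'
from m import *
s=state(); print(s['tool_pos'],s['force'],s['width'],s['joints'].round(2))
d=grab('wrist'); cv2.imwrite('pics/wrist4.png',d['image'][:,:,::-1])
c=cloud(d); im=d['image'].astype(int)
m=(np.hypot(c[...,0]-.55,c[...,1]+.25)<.1)&(c[...,2]>.02)&(c[...,2]<.1)&(d['z_map']>.1)&(im[...,1]-im[...,0]>8)
g=c[m]; rng=np.random.default_rng(0);best=(0,)
for _ in range(1500):
    a=g[rng.choice(len(g),3,False)]; nn=np.cross(a[1]-a[0],a[2]-a[0]); l=np.linalg.norm(nn)
    if l<1e-6: continue
    nn=nn/l*np.sign(nn[2]+1e-12)
    if not .88<nn[2]<.96: continue
    k=abs((g-a[0])@nn)<.0015
    if k.sum()>best[0]: best=(k.sum(),k)
q=g[best[1]]; c0=q.mean(0); nn=np.linalg.svd(q-c0,full_matrices=False)[2][2]; nn*=np.sign(nn[2])
e=np.array([-nn[0],-nn[1],0]); e/=np.linalg.norm(e); ex=e-nn*(e@nn); ex/=np.linalg.norm(ex); ey=np.cross(nn,ex)
ab=(np.c_[(q-c0)@ex,(q-c0)@ey]*1000).astype(np.float32); rr=cv2.minAreaRect(ab)
print(len(g),len(q),'n',nn.round(4),'tilt',np.degrees(np.arccos(nn[2])),'yaw',np.degrees(np.arctan2(ex[1],ex[0])),rr)
mid=c0+(ex*rr[0][0]+ey*rr[0][1])/1000
print('mid',mid,'pred spot',mid+.012*ex-.018*ey,'px',proj(d,mid+.012*ex-.018*ey))
print('grid px', [proj(d,mid+.012*ex-.018*ey+a*ex+b*ey).round(0).tolist() for a,b in((.032,-.02),(-.03,.032))])
np.savez('face.npz',n=nn,ex=ex,ey=ey,mid=mid)
E
```

```text
[ 0.52980103 -0.1175949   0.24036483] [ 0.2987476  -0.08237811 -1.32490266] 0.027213186425691482 [-0.17  0.22  0.36  1.81 -0.09  1.13  1.86]
8181 6953 n [-0.3316  0.1656  0.9288] tilt 21.757726918402625 yaw -26.540300011410373 ((-1.5476531982421875, 0.6060600280761719), (95.82373046875, 108.65226745605469), 89.70833587646484)
mid [ 0.54266791 -0.25050301  0.06221052] pred spot [ 0.54459567 -0.27158612  0.06665871] px [176.3883848  191.93031554]
grid px [[143.0, 209.0], [217.0, 183.0]]
```

View pics/wrist4.png

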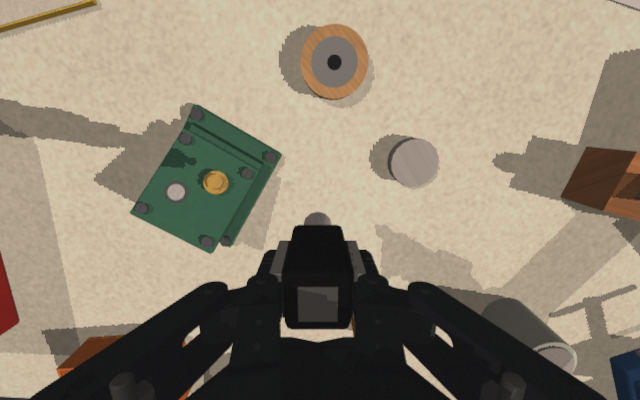

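The wrist picture shows the bare spot at (176,192), where the face fit predicts it, with the brass plug at (215,182) and bolts at the corners. Next I'll compute the hover pose.

```bash
cat > go.py <<'E'
from m import *
from scipy.spatial.transform import Rotation as Ro
f=np.load('face.npz'); n,ex,ey,spot=f['n'],f['ex'],f['ey'],f['spot']
def plan(gap,ox=0.,oy=0.,L=.0752):
    s=state(); R=np.array(s['tcp_rot']); z=R[:,2]; t=-n
    a=np.cross(z,t); w=a/np.linalg.norm(a)*np.arcsin(np.linalg.norm(a)) if np.linalg.norm(a)>1e-6 else a*0
    R2=Ro.from_rotvec(w).as_matrix()@R
    P=spot+n*(L+gap)-R2[:,0]*ox-R2[:,1]*oy
    print('pos',s['tool_pos'],'force',s['force'].round(2),'along n',round(float(s['force']@n),2),'w',s['width'],'tilt err deg',np.degrees(np.linalg.norm(w)).round(2))
    print('target',P.round(4),'shift in present tool axes mm',((P-s['tool_pos'])@R*1000).round(1),'in final axes',((P-s['tool_pos'])@R2*1000).round(1),'turn deg (tool)',np.degrees(R.T@w).round(2))
E
python3 - <<'E'
from m import *
f=dict(np.load('face.npz')); d=load('wrist'); im=d['image'].astype(int)
sub=im[180:205,163:190]; m=((sub.min(2)>110)).astype(np.uint8); M=cv2.moments(m,True); u,v=163+M['m10']/M['m00'],180+M['m01']/M['m00']
r=ray(d,u,v); o=d['origin']; spot=o+r*((f['mid']-o)@f['n'])/(r@f['n'])
print('px',u,v,M['m00'],'spot',spot,'depthpt',dep(d,round(u),round(v)),'in face (12,-18):',(spot-f['mid'])@f['ex'],(spot-f['mid'])@f['ey'])
f['spot']=spot; np.savez('face.npz',**f)
# gauge in tool frame
s=state(); c=(cloud(d)-s['tool_pos'])@np.array(s['tcp_rot'])*1000
t=c[(d['z_map']>.05)&(abs(c[...,0])<22)&(abs(c[...,1])<22)&(abs(c[...,2]+31)<4)]
print(len(t),np.percentile(t,[1,50,99],0).round(1))
import go; go.plan(.025)
E
```

```text
px 175.5391304347826 191.64347826086956 230.0 spot [ 0.54431289 -0.27246717  0.06671487] depthpt [ 0.54452142 -0.27170773  0.06728918] in face (12,-18): 0.012151493829840817 -0.01891455693375486
4669 [[-11.3 -20.3 -34.4]
 [  5.2   0.3 -31.4]
 [ 15.6  20.5 -27.4]]
pos [ 0.52981885 -0.11777209  0.24035629] force [-0.21 -0.14 -0.98] along n -0.87 w 0.027411881851658344 tilt err deg 21.78
target [ 0.5111 -0.2559  0.1598] shift in present tool axes mm [  27.9 -136.6   80.5] in final axes [  56.4 -119.8   91.5] turn deg (tool) [ 11.04 -18.77   0.  ]
```

jog_arm([
  [0.0,3,-12,0,0,0,0],
  [0.0,4,-25,5,0,0,0],
  [0.0,5,-25,5,0,0,0],
  [0.0,5,-25,5,0,0,0],
  [0.0,5,-25,5,0,0,0],
  [0.0,4,-25,5,0,0,0],
  [0.0,0,0,0,2.76,-4.7,0],
  [0.0,0,0,0,2.76,-4.7,0],
  [0.0,0,0,0,2.76,-4.7,0],
  [0.0,0,0,0,2.76,-4.7,0],
  [0.0,0,0,0,0,0,0],
  [0.0,0,0,0,0,0,0],
  [0.0,0,0,0,0,0,0],
])

```text
time_s: 14.82
tool_pos: [0.5137, -0.2581, 0.2158]
tcp_rot: [[-0.943, -0.032, 0.332], [-0.092, 0.982, -0.167], [-0.32, -0.189, -0.928]]
force: [0.1, 1.2, -1.5]
width: 0.027
grip_force: 59.9
```

```bash
python3 -c "
import go; go.plan(.015,ox=.0016); s=go.state(); print(s['joints'].round(2),s['tcp_rot'].round(3))"
```

```text
pos [ 0.51366681 -0.25810233  0.21577634] force [ 0.07  1.17 -1.55] along n -1.27 w 0.027038035784099017 tilt err deg 0.11
target [ 0.5159 -0.2574  0.151 ] shift in present tool axes mm [18.6 12.8 60.8] in final axes [18.6 12.7 60.8] turn deg (tool) [-0.11  0.01 -0.  ]
[-0.04  0.11  0.44  2.06 -0.03  0.61  2.05] [[-0.943 -0.032  0.332]
 [-0.092  0.982 -0.167]
 [-0.32  -0.189 -0.928]]
```

jog_arm([
  [0.0,5,3,10,0,0,0],
  [0.0,7,5,15,0,0,0],
  [0.0,6.6,4.8,15,0,0,0],
  [0.0,0,0,10,0,0,0],
  [0.0,0,0,7,0,0,0],
  [0.0,0,0,3,0,0,0],
  [0.0,0,0,0,0,0,0],
  [0.0,0,0,0,0,0,0],
  [0.0,0,0,0,0,0,0],
])

```text
time_s: 15.95
tool_pos: [0.5149, -0.2567, 0.1516]
tcp_rot: [[-0.943, -0.032, 0.332], [-0.092, 0.982, -0.167], [-0.321, -0.188, -0.928]]
force: [-0.6, -0.4, -1.2]
width: 0.0275
grip_force: 59.9
```

```bash
python3 - <<'E'
import go; from m import *
go.plan(.015,ox=.0016)
d=grab('wrist'); cv2.imwrite('pics/w5.png',cv2.resize(d['image'][120:320,200:440,::-1],None,fx=3,fy=3)); print(proj(d,go.spot))
d=grab('side'); print('side spot px',proj(d,go.spot))
cv2.imwrite('pics/s5.png',cv2.resize(d['image'][60:180,290:430,::-1],None,fx=5,fy=5,interpolation=cv2.INTER_CUBIC))
E
```

```text
pos [ 0.51493855 -0.25670089  0.15161045] force [-0.58 -0.41 -1.2 ] along n -0.99 w 0.0275071085114103 tilt err deg 0.09
target [ 0.5159 -0.2574  0.151 ] shift in present tool axes mm [-0.7 -0.6  1. ] in final axes [-0.7 -0.6  1. ] turn deg (tool) [-0.08  0.05 -0.  ]
[316.31284142 210.10218782]
side spot px [361.7607663  125.94817596]
```

View pics/w5.png

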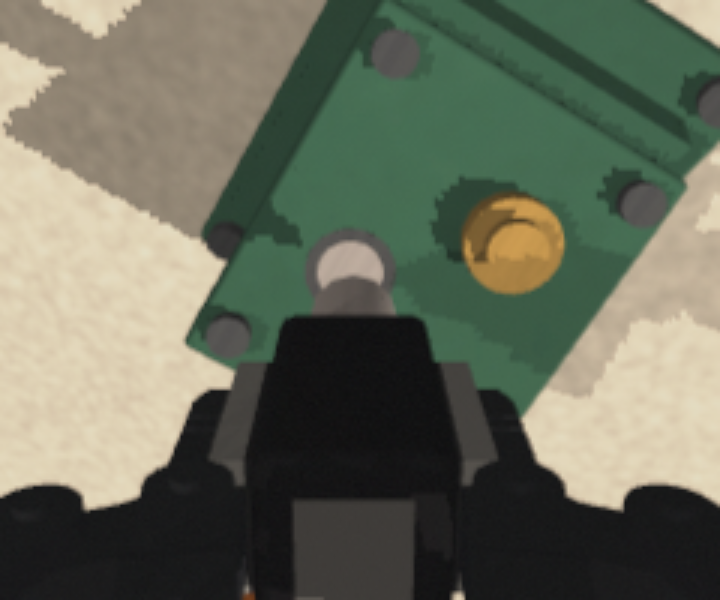

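The crop shows the ringed spot at (350,266), directly ahead of the barrel end and centred in the column, so the gauge is lined up. Next is a slow approach along the tool axis.

jog_arm([
  [0.0,-0.7,-0.6,4,0,0,0],
  [0.0,0,0,4,0,0,0],
  [0.0,0,0,3,0,0,0],
  [0.0,0,0,2,0,0,0],
  [0.0,0,0,2,0,0,0],
  [0.0,0,0,2,0,0,0],
  [0.0,0,0,1,0,0,0],
  [0.0,0,0,1,0,0,0],
  [0.0,0,0,0,0,0,0],
  [0.0,0,0,0,0,0,0],
  [0.0,0,0,0,0,0,0],
])

```text
time_s: 17.42
tool_pos: [0.5217, -0.2604, 0.134]
tcp_rot: [[-0.943, -0.032, 0.332], [-0.092, 0.982, -0.167], [-0.32, -0.188, -0.928]]
force: [-1.9, 0.2, 0.5]
width: 0.0273
grip_force: 60.0
```

```bash
python3 - <<'E'
import go; from m import *
go.plan(-.006,ox=.0016)
d=grab('wrist'); cv2.imwrite('pics/w6.png',cv2.resize(d['image'][120:320,200:440,::-1],None,fx=3,fy=3)); print(proj(d,go.spot))
F=[]
for _ in range(12): get_image('wrist'); F.append(state()['force']@go.n)
print(np.mean(F),np.std(F))
E
```

```text
pos [ 0.52173834 -0.26038549  0.13396595] force [-1.93  0.21  0.5 ] along n 1.14 w 0.027261323979111622 tilt err deg 0.08
target [ 0.5229 -0.2609  0.1315] shift in present tool axes mm [-0.2 -0.   2.7] in final axes [-0.2 -0.   2.7] turn deg (tool) [-0.07  0.01  0.  ]
[316.92905737 217.51370919]
0.6780935394682617 0.4945664682496486
```

View pics/w6.png

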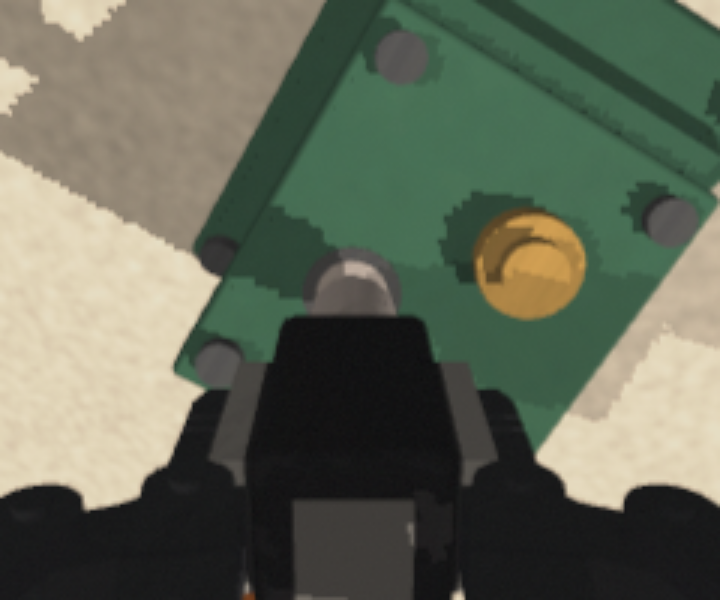

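The barrel end covers the lower part of the ring and the gauge sits on the spot. The plunger is about 3 mm in, so I'll press 2.7 mm more.

jog_arm([
  [0.0,0,0,1,0,0,0],
  [0.0,0,0,1,0,0,0],
  [0.0,0,0,0.7,0,0,0],
  [0.0,0,0,0,0,0,0],
  [0.0,0,0,0,0,0,0],
  [0.0,0,0,0,0,0,0],
  [0.0,0,0,0,0,0,0],
])

```text
time_s: 18.95
tool_pos: [0.5227, -0.2608, 0.1314]
tcp_rot: [[-0.943, -0.032, 0.332], [-0.092, 0.982, -0.167], [-0.32, -0.188, -0.928]]
force: [-0.5, 0.1, 1.2]
width: 0.0274
grip_force: 60.1
```

```bash
python3 - <<'E'
import go; from m import *
go.plan(-.006,ox=.0016)
F=[];C=[]
for _ in range(14):
    d=get_image('wrist'); s=state(); F.append(s['force']@go.n)
print(np.mean(F),np.std(F))
# spot/gauge check in tool frame: gauge grip extents, barrel end height along n
c=(cloud(d)-s['tool_pos'])@np.array(s['tcp_rot'])*1000; im=d['image'].astype(int)
t=c[(d['z_map']>.05)&(abs(c[...,0])<22)&(abs(c[...,1])<16)&(abs(c[...,2]+31)<5)]
print('grip top',np.percentile(t,[1,50,99],0).round(1))
w=cloud(d); h=((w-go.f['mid'])@go.n)*1000; a=np.linalg.norm(np.cross(w-go.spot,go.n),axis=-1)*1000
k=(d['z_map']>.05)&(a<12.5)&(h>2)&(h<30)&(im.max(2)>60); print('barrel pts lowest mm above face',np.sort(h[k])[:60:6].round(1),'barrel far x in tool',np.percentile(c[k][:,0],99) if k.any() else None,'y',np.percentile(c[k][:,1],[1,99]) if k.any() else None)
print(state()['joint_vel'].round(4),state()['time_s'])
E
```

```text
pos [ 0.52267096 -0.26082745  0.13144823] force [-0.51  0.1   1.21] along n 1.31 w 0.027446103143801852 tilt err deg 0.08
target [ 0.5229 -0.2609  0.1315] shift in present tool axes mm [-0.2 -0.   0. ] in final axes [-0.2 -0.   0. ] turn deg (tool) [-0.08  0.02 -0.  ]
1.7993367279998937 0.4940252528803664
grip top [[-11.5 -15.2 -33.4]
 [  4.3   0.4 -31.4]
 [ 15.5  15.6 -26.4]]
barrel pts lowest mm above face [ 2.1 12.2 12.9 13.6 14.1 14.5 15.1 15.7 16.3 16.7] barrel far x in tool 11.344241648539597 y [-8.62241456  9.09844636]
[ 0.0002 -0.0016 -0.0015 -0.0003  0.0006 -0.0014  0.0022] 19.65
```

Three measures agree: 6 mm in by geometry, about 4.6 mm by force and about 4–5 mm from the barrel's height. All are mid-range, and the gauge is square to the face to 0.1° and at rest. Handing in.

```bash
python3 -c "
from station import *
print(job_done())"
```

```text
the job is handed in; nothing more can be done
None
```

I checked the gauge on the steel disc and handed in with it held steady on the marked spot, square to the face by my measurements and the plunger about 5 mm in; no verdict came back.

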